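# Sweep the halved lemons off the board into the catch tray

## Robot

A 6-joint arm with a two-finger parallel gripper is mounted at the origin on the work surface. World frame = base frame: x ahead of the robot, y to its left, z up, the work surface at z = 0. Lengths are in m, angles in rad, forces in N, time in s.
With the tool pointing down it reaches from about 0.375 to 0.9 m from the base axis. Payload 3.1 kg.
Tool frame: the origin (TCP) lies between the finger pads; the fingertips stand env.tip_reach ahead of it and the grasp point (between the pads) lies 3 mm ahead of it (env.tip_reach is the distance from the TCP to the fingertips, in m); z points along the fingers, y is the line along which they close (so a half turn about z gives the same grasp; the last joint's range is limited). The gripper opens to 87 mm and grips with 3 to 60 N. Pads are 19 mm wide; open, the fingers measure 117 mm over their backs; the gripper's body (75 mm by 190 mm) begins 51 mm behind the grasp point.
Start: joints at [0.935, 0.527, 1.433, -0, 1.181, -0.178], TCP at [0.276, 0.561, 0.245] pointing down, gripper open.
Joint ranges: [-3.08, 3.08], [-0.75, 2.2], [0.22, 2.44], [-1.43, 4.57], [0, 2.65], [-2.85, 2.85]. Speed limits (rad/s): [2.79, 2.79, 3.14, 3.14, 3.14, 3.14].

## Interface

Orientations are given as a unit quaternion [w, x, y, z].
In Python, from cell import env, optics, finder gives the robot as it stands.
- The arm moves only by the tool arm_command, never from a script. Its argument "targets" is a list of rows, each an object with "gripper": the opening, from 0 (shut) to 1 (fully open); "dp": the shift along the tool's x, y, z in m, a list of three; "roll": the turn about the tool's z in rad. A call has 1 to 8 rows; each row is the pose to reach, as a shift and turn from the pose commanded when the call began, along the tool's axes at that moment; what a row does not reach only later rows make up. A row lasts 1/12 s, in which the tool goes at most 41.7 mm and 7.16 degrees, less where a joint would pass 70% of its speed; a pose out of reach is approached as far as the arm can. A call with a gripper value outside its range is refused whole. The fingers move at their own pace and stop on an object; "squeeze" is the grip in N (left out, the last holds). Time passes only in rows, so rows that repeat a pose let the fingers close. It gives the time, the measured TCP pose, the force, the opening and the grip force at its end, in the units of the state.
- env.read_state(): the state, without advancing time (a new reading comes with each control period).
- optics.snapshot(name): name is "scene" or "top" or "wrist"; returns the picture (400x640x3 uint8, red, green, blue); there is no depth.
- optics.camera_info(name): a dict with "fov_y" (degrees; the focal length in pixels is half the picture's height over the tangent of half this angle, whatever the lens; pixels are square), "cx", "cy" (the principal point, pixels), "k1" (the pictures are not rectified: a ray, as slopes to the right and down, at radius r is drawn at 1 + k1 r^2 times it, then the intrinsics apply), "cam_to_world" (4x4, takes a point from camera to world coordinates). Camera axes: x right, y up, looking along -z (the intrinsics and any distortion apply to the point x, -y, -z); pixel columns grow to the right and rows downward; lengths in m; the calibration is good to about 2 mm. A picture is of the moment at which its call begins: read the wrist's pose just before it. camera_info takes no time and is no camera call; for the wrist camera it gives the pose at the moment of the call.
- env.close_job(): hands the job in; it is judged then, once.
Trained networks look in the newest picture that a camera, given by its name, has taken for a name from the list of things; names that differ only in an ending like _2 or _b are one class to them, and where a whole thing is asked for, a point or a joint stands for the part that bears it (a point fixed in the world has none). Each returns a list of dicts, best first, with "confidence" (0 to 1); they miss things now and then, are a little off and sometimes report something else, mostly with a low value. They report only what shows in the picture. A call takes as long as a camera call. They do not tell look-alikes from the thing itself.
- finder.spot_in(camera, query): "pixel" ([row, column] in pixels, amid what is visible of it).
The state is a dict: "time": time; "qpos": joint angles; "qd": joint speeds; "effort": joint torques, N m; "tool_pos": TCP position; "ee_rot": TCP orientation; "wrist_force": force on the tool from outside, world axes, zero at the start; "moment": the same for the moment, N m; "gripper_width": opening from 0.0 (shut) to 1.0 (fully open); "grasp_force": force on a finger pad.
Only numpy, scipy, OpenCV 4.12 (cv2) and the standard library are available. Lean on these libraries where they do the work, as an engineer would, in place of code of your own. Each camera call takes 0.05 s, during which the arm holds its last target. There are 200 camera calls.

## Task

Take the bench scraper from its slanted rest, set its blade down on the chopping board and, its edge riding lightly on the wood down through the worn hollow in the middle and up again, sweep all five lemon halves off the open end into the steel catch tray, never touching them with the gripper. Then lean the scraper back on its rest as you found it, its edge on the ledge, and leave the colander, bowl, cup and jar where they stand.

Things in the scene. Friction and masses are not known exactly. Their poses are not given: they have to be found in the camera images.
- scraper_grip (a point): Centre of the bench scraper's handle: black bar 150 mm long (its y), 24 mm thick (its x, the way it is gripped), 30 mm high, along the top of a steel blade 150 mm wide, 3 mm thick, 100 mm high. x is normal to the blade, z points from working edge to handle. About 240 g. At the start z leans 0.65 rad from upright towards the robot, the handle standing clear above the rest.
- scraper_edge (a point): The middle of the scraper's working edge, 110 mm below the centre of the handle along the blade; same axes.
- scraper: The same scraper as a body; its origin is the middle of the working edge, axes as above.
- rest: Dark wooden easel-like rest, fixed, foot 140 x 170 mm, 85 mm high; origin: centre of its underside. Its x points away from the robot. Its back plate, 170 mm wide, rises 75 mm from the ledge, leaning 0.65 rad (37 degrees) from upright towards its -x; the scraper lies against the plate's +x, upper face, with the axes x and z of the scraper tilted likewise and y along the rest's y.
- rest_ledge (a point): Where the middle of the scraper's edge stands on the rest: on a ledge square to the back plate, in a trough 19 mm wide from plate to a front lip 10 mm high; 40 mm along the rest's +x from its origin, 22 mm above the counter; axes of the rest. A scraper on its rest has its edge on this ledge, roughly centred along y, and its blade back against the plate.
- board: Wooden chopping board 280 x 280 mm on 62 mm runners, fixed; origin on the counter under its centre. Its top, 84 mm above the counter at both ends, is worn hollow across the middle, some millimetres deep. A lip 15 mm wide and 10 mm high runs along its +x, -x and +y sides, leaving a channel 250 mm wide (x); its -y side, 140 mm from the centre, is open and level.
- board_top (a point): The centre of the board, at the level of its unworn ends (84 mm above the counter); the wood here is worn some millimetres lower, along the whole of x. Unworn and level beyond 100 mm from here along y. Axes of the board.
- tray_in (a point): Stainless catch tray, fixed, slid out from under the board's open -y end: 252 mm wide (board's x), walls 3 mm, rim 55 mm above the counter. This point: middle of the open part of its floor, 4 mm above the counter, 220 mm from the board's centre towards -y; the outer wall is 80 mm farther. Axes of the board.
- lemon1_center (a point): Half a large lemon, cut face down on the board at the start: yellow dome 62 mm across and 35 mm high, about 70 g. The point lies on its axis, 17 mm above the cut face; z points from the cut face to the tip. It slides; it must be moved by the scraper, not by the gripper.
- lemon2_center (a point): Another lemon half like lemon1_center.
- lemon3_center (a point): Another lemon half like lemon1_center.
- lemon4_center (a point): Another lemon half like lemon1_center.
- lemon5_center (a point): Another lemon half like lemon1_center.
- colander: Stainless colander with two side handles, 232 mm across, 102 mm high; origin under its centre. Bystander.
- bowl: Olive-wood bowl 130 mm across, 55 mm high; origin under its centre. Bystander.
- measuring_cup: Yellow plastic measuring cup 86 mm across, 85 mm high, handle towards its +y; origin under its centre. Bystander.
- clip_jar: Empty glass jar with spring-clip glass lid, 100 mm across, 142 mm high; origin under its centre. Bystander.
- lemon1: The same lemon half as lemon1_center, as a body; origin at the centre of its cut face.
- lemon2: The same lemon half as lemon2_center, as a body; origin at the centre of its cut face.
- lemon3: The same lemon half as lemon3_center, as a body; origin at the centre of its cut face.
- lemon4: The same lemon half as lemon4_center, as a body; origin at the centre of its cut face.
- lemon5: The same lemon half as lemon5_center, as a body; origin at the centre of its cut face.
There are look-alikes about, which are no part of the job. Leave any green or purple look-alike of the lemon1 alone.

How it is judged:
By the outcome, as a careful person would: the job done as asked, in the order asked, and still so for the second after the job is handed in, with the robot touching nothing.
It also fails if it takes over 67 s, if anything falls off the work surface, if the arm or the gripper's body presses on something with over 40 N, if the wrist force passes 120 N, or if a joint passes its speed limit or range.

## Working session

There is one attempt and no reset: what is moved stays moved. The work goes in short steps, Python scripts to look and compute and a tool call to move; the robot and the scene stay as the last step left them, time stands still between calls to the robot, and variables do not carry over. Pictures are saved under pics/ and viewed, at most 11 in all, crops included, and the job is handed in when it is done.

Besides the shell and the picture viewer there is one more tool, called as a command line: name --argument value ..., lists and objects as JSON in quotes. arm_command: Moves the arm, as the interface text tells. Its arguments: {"type":"object","properties":{"targets":{"type":"array"},"squeeze":{"type":"number"}},"required":["targets"]}

```bash
ls; mkdir -p pics
cat > h.py <<'E'
import numpy as np, cv2
from cell import env, optics, finder
from scipy.spatial.transform import Rotation as R
def K(i,h=400):
    f=h/2/np.tan(np.radians(i['fov_y'])/2); return f
def ray(i,px):
    f=K(i); d=np.array([(px[1]-i['cx'])/f,(px[0]-i['cy'])/f]); u=d.copy()
    for _ in range(30): u=d/(1+i['k1']*(u@u))
    T=np.array(i['cam_to_world']); v=T[:3,:3]@np.array([u[0],-u[1],-1]); return T[:3,3],v/np.linalg.norm(v)
def proj(i,p):
    T=np.array(i['cam_to_world']); c=T[:3,:3].T@(np.array(p)-T[:3,3]); u=np.array([c[0],-c[1]])/-c[2]
    u=u*(1+i['k1']*(u@u)); f=K(i); return [i['cy']+f*u[1],i['cx']+f*u[0]]
def onz(i,px,z):
    o,v=ray(i,px); return o+v*(z-o[2])/v[2]
def tri(rs):
    A=np.zeros((3,3));b=np.zeros(3)
    for o,v in rs:
        P=np.eye(3)-np.outer(v,v);A+=P;b+=P@o
    x=np.linalg.solve(A,b); return x,[np.linalg.norm((np.eye(3)-np.outer(v,v))@(x-o)) for o,v in rs]
E
python3 - <<'E'
from h import *
np.set_printoptions(precision=3,suppress=True)
print(env.read_state(), env.tip_reach)
for n in ["scene","top","wrist"]:
    im=optics.snapshot(n); cv2.imwrite(f'pics/{n}0.png',im[:,:,::-1]); i=optics.camera_info(n); print(n,i)
for q in ["scraper_grip","scraper_edge","rest","board","board_top","tray_in","lemon1","colander","bowl","measuring_cup","clip_jar"]:
    for n in ["scene","top"]:
        print(q,n,[(np.round(d['pixel']).tolist(),round(d['confidence'],2)) for d in finder.spot_in(n,q)][:8])
E
```

```text
pics
{'time': 0.0, 'qpos': array([ 0.936,  0.528,  1.434, -0.   ,  1.181, -0.179]), 'qd': array([-0.001,  0.   ,  0.   , -0.   ,  0.001, -0.001]), 'effort': array([  0.   , -44.005, -17.659,   0.063,   0.058,  -0.   ]), 'tool_pos': array([0.275, 0.56 , 0.244]), 'ee_rot': array([-0.   ,  0.226,  0.974, -0.001]), 'wrist_force': array([ 0.925,  0.323, -0.383]), 'moment': array([ 0.052, -0.015, -0.019]), 'grasp_force': 0.0, 'gripper_width': 0.9985107613661132} 0.022
scene {'fov_y': 52.6672353242062, 'cx': 315.3997600913278, 'cy': 201.1996201338317, 'k1': 0.003028257273227445, 'cam_to_world': array([[-0.881, -0.317,  0.35 ,  1.025],
       [ 0.472, -0.593,  0.652,  0.815],
       [ 0.001,  0.741,  0.672,  0.961],
       [ 0.   ,  0.   ,  0.   ,  1.   ]])}
top {'fov_y': 50.60979462137027, 'cx': 322.7136237660406, 'cy': 203.80779568896776, 'k1': -0.07703915598499352, 'cam_to_world': array([[-0.007,  0.996, -0.085,  0.423],
       [-1.   , -0.007,  0.004, -0.034],
       [ 0.003,  0.085,  0.996,  1.303],
       [ 0.   ,  0.   ,  0.   ,  1.   ]])}
wrist {'fov_y': 66.18422827398591, 'cx': 315.
[... 1197 characters left out ...]
93), ([216.0, 289.0], 0.91), ([179.0, 339.0], 0.81), ([276.0, 250.0], 0.81), ([130.0, 260.0], 0.69), ([184.0, 300.0], 0.6), ([226.0, 335.0], 0.59)]
colander scene [([313.0, 344.0], 0.83), ([193.0, 301.0], 0.52)]
colander top [([146.0, 190.0], 0.87), ([197.0, 317.0], 0.44), ([233.0, 187.0], 0.37)]
bowl scene [([138.0, 283.0], 0.75), ([279.0, 421.0], 0.69)]
bowl top [([220.0, 470.0], 0.63), ([212.0, 288.0], 0.47), ([235.0, 210.0], 0.24)]
measuring_cup scene [([132.0, 315.0], 0.89), ([137.0, 287.0], 0.37)]
measuring_cup top [([266.0, 460.0], 0.64)]
clip_jar scene [([144.0, 247.0], 0.7), ([302.0, 410.0], 0.59), ([213.0, 354.0], 0.34)]
clip_jar top [([184.0, 296.0], 0.66), ([175.0, 338.0], 0.65)]
```

Run:
```python
import cv2
a=cv2.imread('pics/scene0.png')[90:370,200:500]; b=cv2.imread('pics/top0.png')[90:320,120:520]
cv2.imwrite('pics/sc1.png',cv2.resize(a,None,fx=2.1,fy=2.1,interpolation=cv2.INTER_CUBIC)); cv2.imwrite('pics/tp1.png',cv2.resize(b,None,fx=2,fy=2,interpolation=cv2.INTER_CUBIC))
```

```text
(no output)
```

View pics/sc1.png

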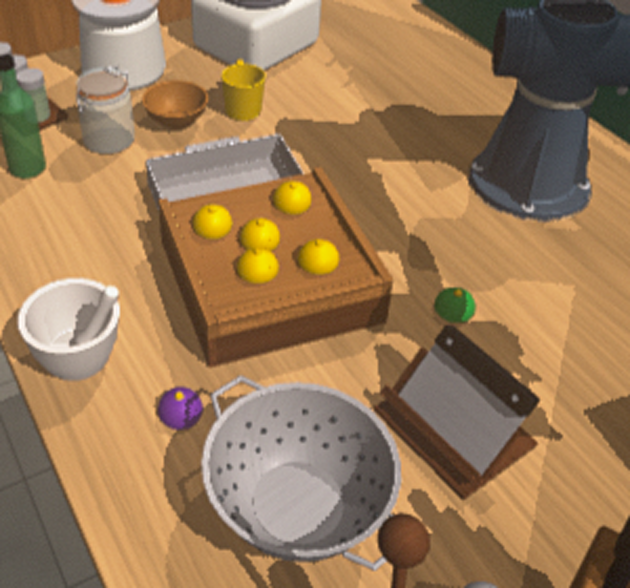

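View pics/tp1.png

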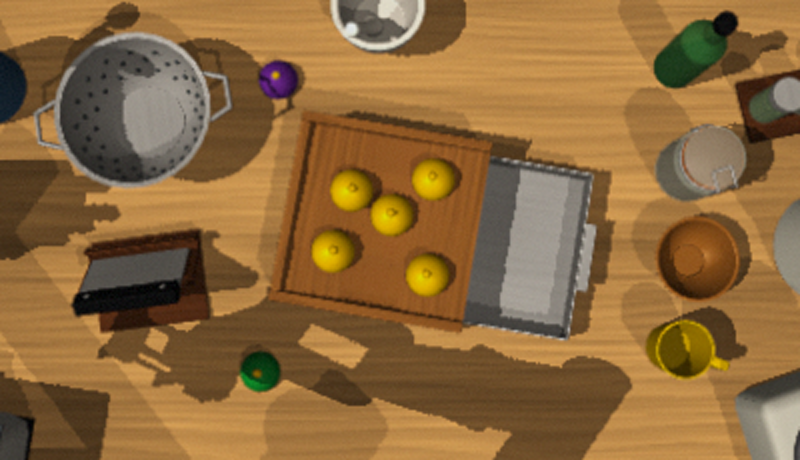

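The views show the board at top full-pixel (~200 row, 310 col) with five yellow halves and its open end to the right with the tray (−y). The scraper on its rest is around (230,188) in top and (279,425) in scene. The green and purple look-alikes lie off the board. Next come close crops of the scraper plus the wrist view.

Run:
```python
import cv2,numpy as np
s=cv2.imread('pics/scene0.png');t=cv2.imread('pics/top0.png');w=cv2.imread('pics/wrist0.png')
a=cv2.resize(s[235:335,375:475],(400,400),interpolation=cv2.INTER_CUBIC)
b=cv2.resize(t[190:265,145:245],(400,300),interpolation=cv2.INTER_CUBIC)
c=cv2.resize(w,(400,250))
m=np.zeros((550,800,3),np.uint8);m[:400,:400]=a;m[:300,400:]=b;m[300:550,400:]=c
cv2.imwrite('pics/m2.png',m)
```

```text
(no output)
```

View pics/m2.png

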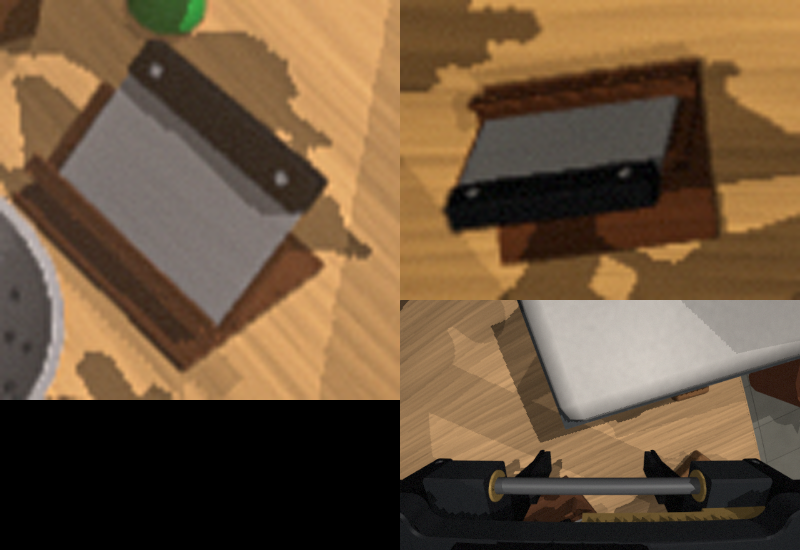

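The scraper's two rivets show in both views: scene (253,414) and (280,445), top (233,201) and (238,163). The rest is below it. The wrist view shows only the mixer/scale and the fingers. Now I fit the board and scraper poses.

```bash
cat > fit.py <<'E'
from h import *
from scipy.optimize import least_squares
np.set_printoptions(precision=4,suppress=True)
S=optics.camera_info("scene");T=optics.camera_info("top")
fr=lambda p,q:tri([ray(S,p),ray(T,q)])
for a,b in [((253,414.25),(233.25,201)),((279.75,445.25),(237.75,163.25))]: print('rivet',fr(a,b))
C=[(.14,.14),(-.14,.14),(.14,-.14),(-.14,-.14)]
t=[(146,272.5),(238.5,255),(163.5,366.5),(254,351.5)]
s=[(248.6,300),(223.3,384.8),(185.2,276.2),(171.9,353.3)]
def res(v):
    c,n=np.cos(v[2]),np.sin(v[2]);r=[]
    for k,(x,y) in enumerate(C):
        p=[v[0]+c*x-n*y,v[1]+n*x+c*y,v[3]]
        r+=list(np.array(proj(T,p))-t[k])+list(np.array(proj(S,p))-s[k])
    return np.array(r)
f=least_squares(res,[.42,0.,-.15,.094]);print('board',f.x,'\n',f.fun.reshape(-1,4))
print('corner tri',[fr(s[k],t[k])[0] for k in range(4)])
v=f.x
tips=[(350,188),(433,179),(391,213),(333,250),(427,273)]
st=[(257,252),(212,206),(260,220),(319,242),(293,184)]
for (a,b),(c,d) in zip(tips,st):
    p,e=fr((90+d/2.1,200+c/2.1),(90+b/2,120+a/2)); q=p[:2]-v[:2]; c_,n=np.cos(v[2]),np.sin(v[2])
    print('lemon',p,np.round(e,4),'board frame',[c_*q[0]+n*q[1],-n*q[0]+c_*q[1]])
E
python3 fit.py
```

```text
rivet (array([0.4436, 0.3054, 0.1131]), [np.float64(5.665018958644303e-05), np.float64(5.6650189586359735e-05)])
rivet (array([0.4307, 0.4141, 0.1133]), [np.float64(0.0006278594534721491), np.float64(0.0006278594534719628)])
board [ 0.5375 -0.0059 -0.1778  0.0787] 
 [[-0.2509  0.1811 -2.0981 -1.5902]
 [ 1.2717  0.2833  1.8494  1.7669]
 [-1.8087  0.0131  1.8112 -0.935 ]
 [ 2.3548 -0.6224 -0.6266 -0.995 ]]
corner tri [array([0.6989, 0.1096, 0.072 ]), array([0.4294, 0.1552, 0.0876]), array([ 0.6453, -0.1684,  0.0844]), array([ 0.3775, -0.1178,  0.0782])]
lemon [0.5822 0.0386 0.1141] [0.0011 0.0011] board frame [np.float64(0.03612462188091609), np.float64(0.051748727189036406)]
lemon [ 0.5947 -0.0795  0.1178] [0.0022 0.0022] board frame [np.float64(0.06924885718925301), np.float64(-0.06231504514928151)]
lemon [ 0.5457 -0.019   0.1161] [0.0007 0.0007] board frame [np.float64(0.010344952944081918), np.float64(-0.011487460629450837)]
lemon [0.4934 0.0633 0.1154] [0.0001 0.0001] board frame [np.float64(-0.055724931368252774), np.float64(0.0603099050886067)]
lemon [ 0.4598 -0.0684  0.1182] [0.0003 0.0003] board frame [np.float64(-0.06542988283446048), np.float64(-0.07521409877093602)]
```

arm_command --targets '[{"gripper":1,"dp":[-0.028,-0.014,0],"roll":0.125},{"gripper":1,"dp":[-0.056,-0.028,0],"roll":0.25},{"gripper":1,"dp":[-0.084,-0.042,0],"roll":0.375},{"gripper":1,"dp":[-0.112,-0.056,0],"roll":0.5},{"gripper":1,"dp":[-0.14,-0.07,0],"roll":0.625},{"gripper":1,"dp":[-0.168,-0.084,0],"roll":0.75},{"gripper":1,"dp":[-0.196,-0.098,0],"roll":0.875},{"gripper":1,"dp":[-0.2255,-0.113,0],"roll":0.997}]'

```text
time: 1.92
tool_pos: [0.4288, 0.359, 0.2447]
ee_rot: [-0.0, 0.667, 0.745, 0.0]
wrist_force: [1.7, 0.6, 0.6]
gripper_width: 0.995
grasp_force: 0.0
```

Run:
```python
from h import *
np.set_printoptions(precision=4,suppress=True)
s=env.read_state();print(s['time'],s['qpos'],s['tool_pos'],s['ee_rot'])
i=optics.camera_info("wrist");im=optics.snapshot("wrist");cv2.imwrite('pics/w1.png',im[:,:,::-1]);np.save('i1.npy',i,allow_pickle=True)
print(proj(i,[.4436,.3054,.1131]),proj(i,[.4307,.4141,.1133]))
```

```text
1.9167 [0.497  0.4386 1.5996 0.0002 1.103  0.3857] [0.4288 0.359  0.2447] [-0.      0.6667  0.7453  0.0002]
[np.float64(254.8369774138952), np.float64(323.44197202135666)] [np.float64(141.25324270807386), np.float64(323.7623154111456)]
```

View pics/w1.png

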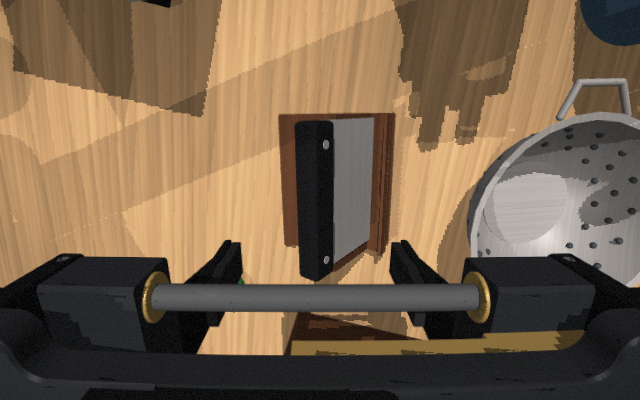

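The wrist view shows the handle at columns 297–332 and rows 122–278, with rivets at (145,326) and (260,326), within 5 px of the prediction. The handle runs square to the closing direction.

Run:
```python
from h import *
np.set_printoptions(precision=4,suppress=True)
S=optics.camera_info("scene");T=optics.camera_info("top");W=np.load('i1.npy',allow_pickle=True).item()
for a,b,c in [((253,414.25),(233.25,201),(260,326)),((279.75,445.25),(237.75,163.25),(145,326))]:
    rs=[ray(S,a),ray(T,b),ray(W,c)]
    print('all',*tri(rs)); print('SW',tri([rs[0],rs[2]])[0],'TW',tri(rs[1:])[0])
    print('on z .1165',onz(W,c,.1165),onz(T,b,.1165),onz(S,a,.1165))
```

```text
all [0.4449 0.3044 0.1162] [np.float64(0.002375896486043862), np.float64(0.0014480689376733763), np.float64(0.002849077371107399)]
SW [0.446  0.305  0.1174] TW [0.4448 0.3036 0.1201]
on z .1165 [0.4465 0.3018 0.1165] [0.4435 0.3044 0.1165] [0.446  0.3074 0.1165]
all [0.4317 0.4131 0.1145] [np.float64(0.0019803492727381764), np.float64(0.0004856369069848818), np.float64(0.0022744667249021432)]
SW [0.432  0.4132 0.1148] TW [0.432  0.4116 0.1189]
on z .1165 [0.4329 0.4114 0.1165] [0.4312 0.4124 0.1165] [0.4324 0.4159 0.1165]
```

arm_command --targets '[{"gripper":1,"dp":[0,0,0.03],"roll":0},{"gripper":1,"dp":[0,0,0.06],"roll":0},{"gripper":1,"dp":[0,0,0.09],"roll":0},{"gripper":1,"dp":[0,0,0.115],"roll":0},{"gripper":1,"dp":[0.001,0,0.126],"roll":0},{"gripper":1,"dp":[0.001,0,0.126],"roll":0}]'

```text
time: 2.47
tool_pos: [0.4265, 0.3604, 0.1161]
ee_rot: [-0.001, 0.664, 0.747, -0.003]
wrist_force: [-0.3, -0.5, 0.6]
gripper_width: 1.003
grasp_force: 0.0
```

arm_command --targets '[{"gripper":0.3,"dp":[0,0,0],"roll":0},{"gripper":0.3,"dp":[0,0,0],"roll":0},{"gripper":0.3,"dp":[0,0,0],"roll":0},{"gripper":0.3,"dp":[0,0,0],"roll":0},{"gripper":0.3,"dp":[0,0,0],"roll":0},{"gripper":0.3,"dp":[0,0,0],"roll":0}]' --squeeze 25

```text
time: 2.97
tool_pos: [0.4284, 0.3612, 0.1194]
ee_rot: [0.0, 0.665, 0.747, 0.001]
wrist_force: [-0.3, 0.7, 0.6]
gripper_width: 0.63
grasp_force: 0.0
```

arm_command --targets '[{"gripper":0.2,"dp":[0,0,0],"roll":0},{"gripper":0.2,"dp":[0,0,0],"roll":0},{"gripper":0.2,"dp":[0,0,0],"roll":0},{"gripper":0.2,"dp":[0,0,0],"roll":0},{"gripper":0.2,"dp":[0,0,0],"roll":0},{"gripper":0.2,"dp":[0,0,0],"roll":0}]'

```text
time: 3.47
tool_pos: [0.4283, 0.3611, 0.1187]
ee_rot: [0.0, 0.665, 0.747, 0.0]
wrist_force: [-0.2, -1.1, 1.6]
gripper_width: 0.399
grasp_force: 25.0
```

arm_command --targets '[{"gripper":0.2,"dp":[0,0,-0.008],"roll":0},{"gripper":0.2,"dp":[0,0,-0.02],"roll":0},{"gripper":0.2,"dp":[0,0,-0.04],"roll":0},{"gripper":0.2,"dp":[0,0,-0.06],"roll":0},{"gripper":0.2,"dp":[0,0,-0.08],"roll":0},{"gripper":0.2,"dp":[0,0,-0.1],"roll":0},{"gripper":0.2,"dp":[0,0,-0.12],"roll":0},{"gripper":0.2,"dp":[0,0,-0.12],"roll":0}]'

```text
time: 4.13
tool_pos: [0.4295, 0.3621, 0.2423]
ee_rot: [0.001, 0.665, 0.747, 0.003]
wrist_force: [1.1, 0.0, -1.9]
gripper_width: 0.402
grasp_force: 25.0
```

Run:
```python
from h import *
np.set_printoptions(precision=4,suppress=True)
s=env.read_state();print(s)
W=optics.snapshot("wrist")[:,:,::-1];S=optics.snapshot("scene")[:,:,::-1];T=optics.snapshot("top")[:,:,::-1]
m=np.zeros((600,800,3),np.uint8)
m[:250,:400]=cv2.resize(W,(400,250));m[250:600,:400]=cv2.resize(S[200:340,350:510],(400,350));m[:300,400:]=cv2.resize(T[170:275,125:265],(400,300))
cv2.imwrite('pics/m3.png',m)
```

```text
{'time': 4.1333, 'qpos': array([0.5014, 0.4426, 1.6005, 0.0004, 1.0916, 0.3842]), 'qd': array([-0.0026,  0.0473,  0.0444,  0.001 , -0.0745, -0.0016]), 'effort': array([  0.1888, -39.3366, -15.65  ,   0.0175,   0.5814,  -0.0019]), 'tool_pos': array([0.4295, 0.3621, 0.2423]), 'ee_rot': array([0.001 , 0.6646, 0.7472, 0.0033]), 'wrist_force': array([ 1.0546,  0.0295, -1.8955]), 'moment': array([0.0676, 0.0434, 0.0472]), 'grasp_force': 24.99672442674637, 'gripper_width': 0.40211373920539234}
```

View pics/m3.png

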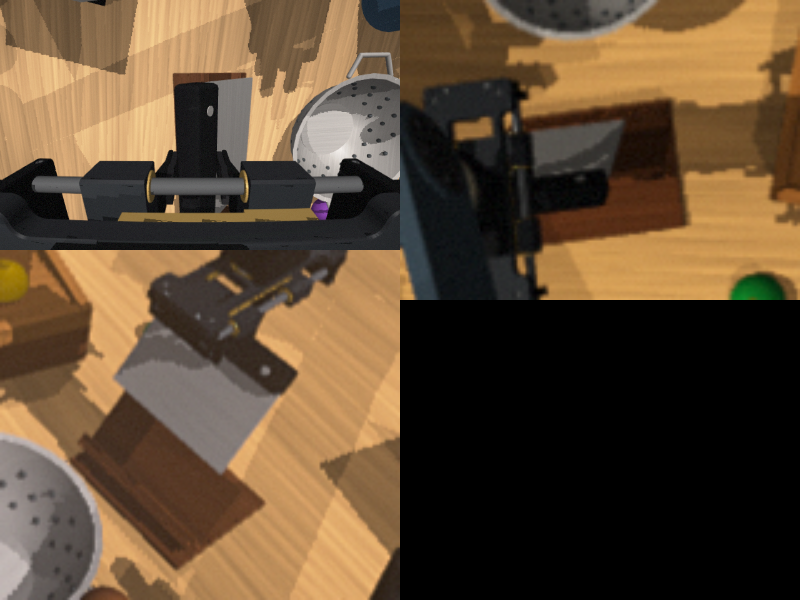

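The scraper is held tilted. The blade's lower −y corner is at scene (251,396) and top (212,204), and the rest is empty. I measure the held tilt from these.

Run:
```python
from h import *
np.set_printoptions(precision=4,suppress=True)
S=optics.camera_info("scene");T=optics.camera_info("top");s=env.read_state()
p,e=tri([ray(S,(251.2,396)),ray(T,(212,203.75))]);print(p,e)
Rm=R.from_quat(np.roll(s['ee_rot'],-1)).as_matrix();print('edge corner in tool',Rm.T@(p-s['tool_pos']), 'tool y',Rm[:,1])
for t in (0,.3,.5,.65): # predicted scene/top pixels of -y edge corner vs tilt
    c=np.array([0,0,.007]); tool=c+np.array([-.075,.11*np.sin(t),.11*np.cos(t)])
    w=Rm@tool+s['tool_pos']; print(t,proj(S,w),proj(T,w), 'other', proj(S,Rm@(tool+[.15,0,0])+s['tool_pos']))
```

```text
[0.501  0.2921 0.1385] [np.float64(0.0011558807303924626), np.float64(0.0011558807303923813)]
edge corner in tool [-0.0765  0.0657  0.0989] tool y [ 0.9932  0.1167 -0.0024]
0 [np.float64(245.4064903798345), np.float64(412.5914403729827)] [np.float64(236.04592708570715), np.float64(207.0838018197499)] other [np.float64(281.9834408290532), np.float64(455.05592167884504)]
0.3 [np.float64(249.3624667169915), np.float64(404.2957334725435)] [np.float64(224.464902496746), np.float64(205.4280071133843)] other [np.float64(286.9140652761128), np.float64(446.7252558217907)]
0.5 [np.float64(250.54702508751382), np.float64(399.2863032306555)] [np.float64(217.12498962320416), np.float64(203.8587670568873)] other [np.float64(288.74668560867826), np.float64(441.86529156754847)]
0.65 [np.float64(250.606136440023), np.float64(395.9405019167411)] [np.float64(211.98022574135592), np.float64(202.46467178243142)] other [np.float64(289.27253293330966), np.float64(438.72271822997345)]
```

Tilt is held at 0.65 rad, with the edge about 66 mm ahead along tool y and about 97 mm below the TCP. I check the board fit with an overlay at its known lip height.

```bash
cat >> fit.py <<'E'
f2=least_squares(lambda v:res([*v,.094]),[.53,0,-.17]);print('fixed z',f2.x,'\n',f2.fun.reshape(-1,4))
v=f2.x;c,n=np.cos(v[2]),np.sin(v[2])
out=[]
for nm,I,(r0,r1,c0,c1),k in [('top0',T,(135,265,245,375),3),('scene0',S,(155,275,265,398),3)]:
    im=cv2.imread(f'pics/{nm}.png')[r0:r1,c0:c1];im=cv2.resize(im,None,fx=k,fy=k,interpolation=cv2.INTER_CUBIC)
    for a in (.14,.125):
        q=[]
        for x,y in [(a,-.14),(a,a),(-a,a),(-a,-.14)]:
            p=proj(I,[v[0]+c*x-n*y,v[1]+n*x+c*y,.094]);q.append([((p[1]-c0)+.5)*k,((p[0]-r0)+.5)*k])
        cv2.polylines(im,[np.int32(q)],a==.14,(255,0,0) if a==.14 else (0,255,0),1)
    out.append(cv2.resize(im,(400,int(400*im.shape[0]/im.shape[1])))[:360])
cv2.imwrite('pics/ov.png',np.hstack([cv2.copyMakeBorder(o,0,400-o.shape[0],0,0,0) for o in out]))
E
python3 fit.py | tail -6
```

```text
lemon [ 0.4598 -0.0684  0.1182] [0.0003 0.0003] board frame [np.float64(-0.06542988283446048), np.float64(-0.07521409877093602)]
fixed z [ 0.539  -0.0024 -0.1778] 
 [[-1.8942 -1.6106 -4.6533 -1.6529]
 [ 0.762  -1.7581 -0.8027  2.6482]
 [-3.2737 -0.6365 -0.9444 -1.2159]
 [ 2.052  -1.4743 -3.4046 -0.555 ]]
```

View pics/ov.png

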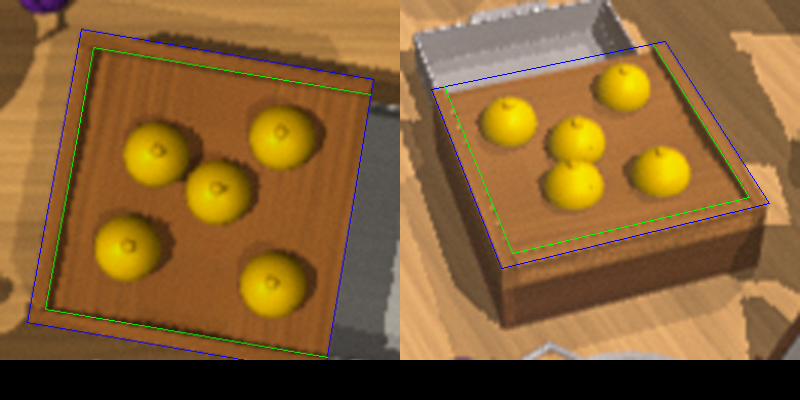

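The overlay fits both views: channel sides and open end line up, so the board is at about (0.539,−0.003) with yaw −0.178. I move over with the blade leaning toward the open end.

arm_command --targets '[{"gripper":0.2,"dp":[-0.037,0.013,-0.01],"roll":-0.12},{"gripper":0.2,"dp":[-0.074,0.026,-0.015],"roll":-0.24},{"gripper":0.2,"dp":[-0.111,0.039,-0.02],"roll":-0.36},{"gripper":0.2,"dp":[-0.148,0.052,-0.02],"roll":-0.48},{"gripper":0.2,"dp":[-0.185,0.065,-0.02],"roll":-0.6},{"gripper":0.2,"dp":[-0.222,0.078,-0.02],"roll":-0.72},{"gripper":0.2,"dp":[-0.259,0.091,-0.02],"roll":-0.84},{"gripper":0.2,"dp":[-0.296,0.104,-0.02],"roll":-0.96}]'

```text
time: 4.95
tool_pos: [0.5614, 0.085, 0.2563]
ee_rot: [-0.002, 0.26, 0.966, -0.0]
wrist_force: [0.8, -0.8, -2.2]
gripper_width: 0.402
grasp_force: 25.0
```

```bash
cat > go.py <<'E'
# python3 go.py bx by edge_z : dp/roll to put edge middle at board coords, blade square to board
import sys; from h import *
np.set_printoptions(precision=4,suppress=True)
B=np.array([.539,-.003]);yaw=-.178;E=np.array([-.001,.0655,.097])
def now():
    s=env.read_state();M=R.from_quat(np.roll(s['ee_rot'],-1)).as_matrix();ed=s['tool_pos']+M@E
    c,n=np.cos(yaw),np.sin(yaw);q=ed[:2]-B
    return s,M,ed,np.array([c*q[0]+n*q[1],-n*q[0]+c*q[1],ed[2]])
s,M,ed,eb=now();yt=np.arctan2(M[1,1],M[0,1])
print('t',s['time'],'q',s['qpos'],'F',s['wrist_force'],'edge board',eb,'yaw err',np.pi/2+yaw-yt)
if len(sys.argv)>3:
    bx,by,z=map(float,sys.argv[1:4]);c,n=np.cos(yaw),np.sin(yaw);tgt=np.array([B[0]+c*bx-n*by,B[1]+n*bx+c*by,z])
    y=np.pi/2+yaw;Rt=np.array([[-np.sin(y),np.cos(y),0],[np.cos(y),np.sin(y),0],[0,0,-1]]).T
    print('dp',M.T@(tgt-Rt@E-s['tool_pos']),'roll',yt-y)
E
python3 go.py 0.042 0.112 0.115
```

```text
t 4.95 q [-0.0466  0.4385  1.5619  0.0001  1.1462 -1.091 ] F [ 0.7519 -0.8214 -2.2357] edge board [0.0293 0.1517 0.1591] yaw err 0.34848472560455646
dp [-0.0477 -0.0295  0.0441] roll -0.34848472560455646
```

arm_command --targets '[{"gripper":0.2,"dp":[-0.016,-0.01,0.005],"roll":-0.11},{"gripper":0.2,"dp":[-0.032,-0.02,0.02],"roll":-0.22},{"gripper":0.2,"dp":[-0.042,-0.03,0.035],"roll":-0.32},{"gripper":0.2,"dp":[-0.042,-0.03,0.044],"roll":-0.32},{"gripper":0.2,"dp":[-0.042,-0.03,0.044],"roll":-0.32},{"gripper":0.2,"dp":[-0.042,-0.03,0.044],"roll":-0.32}]' --squeeze 40

```text
time: 5.45
tool_pos: [0.5818, 0.0402, 0.2127]
ee_rot: [-0.002, 0.107, 0.994, 0.0]
wrist_force: [0.3, 0.7, -3.5]
gripper_width: 0.394
grasp_force: 40.0
```

```bash
python3 go.py 0.042 0.112 0.09
```

```text
t 5.45 q [-0.1228  0.5113  1.5695  0.0006  1.0656 -1.4798] F [ 0.3148  0.6892 -3.5098] edge board [0.0373 0.1155 0.1157] yaw err 0.03605519242141453
dp [-0.0068 -0.0033  0.0257] roll -0.03605519242141453
```

arm_command --targets '[{"gripper":0.2,"dp":[-0.006,-0.003,0.01],"roll":-0.034},{"gripper":0.2,"dp":[-0.006,-0.003,0.02],"roll":-0.034},{"gripper":0.2,"dp":[-0.006,-0.003,0.026],"roll":-0.034},{"gripper":0.2,"dp":[-0.006,-0.003,0.026],"roll":-0.034},{"gripper":0.2,"dp":[-0.006,-0.003,0.026],"roll":-0.034}]'

```text
time: 5.87
tool_pos: [0.5878, 0.036, 0.1882]
ee_rot: [-0.001, 0.089, 0.996, 0.0]
wrist_force: [0.7, 0.5, -3.2]
gripper_width: 0.398
grasp_force: 40.0
```

```bash
python3 go.py 0.042 0.112 0.085
python3 - <<'E'
from h import *
S=optics.snapshot("scene")[:,:,::-1];T=optics.snapshot("top")[:,:,::-1]
m=np.hstack([cv2.resize(S[140:280,250:400],(400,373)),cv2.resize(T[125:265,235:385],(400,373))])
cv2.imwrite('pics/m4.png',m)
E
```

```text
t 5.8667 q [-0.1284  0.549   1.5795  0.0002  1.0146 -1.5211] F [ 0.7306  0.5007 -3.2388] edge board [0.042  0.1126 0.0912] yaw err 0.00024758198972696377
dp [ 0.0001 -0.0006  0.0062] roll -0.00024758198972696377
```

View pics/m4.png

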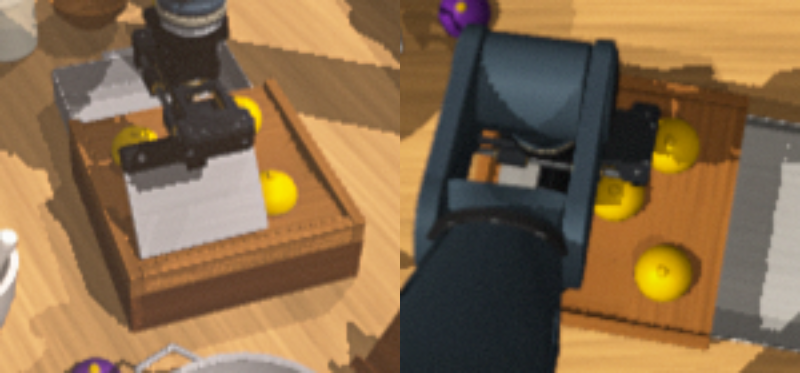

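The blade hangs over the closed end inside the lips, with its edge corners at scene crop (140,257) and (267,228). I lower it to touch.

arm_command --targets '[{"gripper":0.2,"dp":[0,0,0.002],"roll":0},{"gripper":0.2,"dp":[0,0,0.004],"roll":0},{"gripper":0.2,"dp":[0,0,0.005],"roll":0},{"gripper":0.2,"dp":[0,0,0.005],"roll":0}]'

```text
time: 6.3
tool_pos: [0.5883, 0.0353, 0.1834]
ee_rot: [-0.0, 0.089, 0.996, 0.0]
wrist_force: [-0.2, -0.1, -2.7]
gripper_width: 0.393
grasp_force: 40.0
```

arm_command --targets '[{"gripper":0.2,"dp":[0,0,0.001],"roll":0},{"gripper":0.2,"dp":[0,0,0.002],"roll":0},{"gripper":0.2,"dp":[0,0,0.002],"roll":0}]'

```text
time: 6.55
tool_pos: [0.5886, 0.0349, 0.1821]
ee_rot: [0.0, 0.089, 0.996, -0.0]
wrist_force: [-2.2, -1.5, 2.5]
gripper_width: 0.393
grasp_force: 40.0
```

arm_command --targets '[{"gripper":0.2,"dp":[0,-0.006,0],"roll":0},{"gripper":0.2,"dp":[0,-0.012,0],"roll":0},{"gripper":0.2,"dp":[0,-0.018,0.0003],"roll":0},{"gripper":0.2,"dp":[0,-0.024,0.0006],"roll":0}]'

```text
time: 6.88
tool_pos: [0.5846, 0.0114, 0.1812]
ee_rot: [0.001, 0.089, 0.996, 0.001]
wrist_force: [1.3, 2.0, -0.6]
gripper_width: 0.392
grasp_force: 40.0
```

```bash
python3 go.py
```

```text
t 6.8833 q [-0.1721  0.5525  1.5982  0.0014  0.9899 -1.5647] F [ 1.3289  2.0125 -0.6441] edge board [0.0435 0.0878 0.0842] yaw err 0.0010129785216017595
```

arm_command --targets '[{"gripper":0.2,"dp":[0,-0.006,0.0005],"roll":0},{"gripper":0.2,"dp":[0,-0.012,0.001],"roll":0},{"gripper":0.2,"dp":[0,-0.018,0.0015],"roll":0},{"gripper":0.2,"dp":[0,-0.024,0.002],"roll":0}]'

```text
time: 7.22
tool_pos: [0.5804, -0.0123, 0.1792]
ee_rot: [0.001, 0.089, 0.996, 0.0]
wrist_force: [0.1, 3.5, 2.3]
gripper_width: 0.394
grasp_force: 40.0
```

arm_command --targets '[{"gripper":0.2,"dp":[0,-0.006,0.0003],"roll":0},{"gripper":0.2,"dp":[0,-0.012,0.0006],"roll":0},{"gripper":0.2,"dp":[0,-0.018,0.0009],"roll":0},{"gripper":0.2,"dp":[0,-0.024,0.0012],"roll":0}]'

```text
time: 7.55
tool_pos: [0.5754, -0.0362, 0.1776]
ee_rot: [-0.0, 0.089, 0.996, -0.0]
wrist_force: [-0.0, 2.6, -0.3]
gripper_width: 0.396
grasp_force: 40.0
```

arm_command --targets '[{"gripper":0.2,"dp":[0,-0.006,0.0004],"roll":0},{"gripper":0.2,"dp":[0,-0.012,0.0008],"roll":0},{"gripper":0.2,"dp":[0,-0.018,0.0012],"roll":0},{"gripper":0.2,"dp":[0,-0.024,0.0014],"roll":0}]'

```text
time: 7.88
tool_pos: [0.5714, -0.0594, 0.1763]
ee_rot: [-0.0, 0.089, 0.996, 0.0]
wrist_force: [1.4, 4.1, 2.4]
gripper_width: 0.395
grasp_force: 40.0
```

arm_command --targets '[{"gripper":0.2,"dp":[0,-0.006,0],"roll":0},{"gripper":0.2,"dp":[0,-0.012,0],"roll":0},{"gripper":0.2,"dp":[0,-0.018,0],"roll":0},{"gripper":0.2,"dp":[0,-0.024,0],"roll":0}]'

```text
time: 8.22
tool_pos: [0.5673, -0.0828, 0.1766]
ee_rot: [0.0, 0.089, 0.996, 0.001]
wrist_force: [1.2, 6.2, 3.9]
gripper_width: 0.396
grasp_force: 40.0
```

```bash
python3 go.py
```

```text
t 8.2167 q [-0.3405  0.5457  1.6304  0.0015  0.9656 -1.7333] F [1.1728 6.1644 3.9452] edge board [ 0.043  -0.008   0.0797] yaw err 0.0008019353716894884
```

arm_command --targets '[{"gripper":0.2,"dp":[0,-0.006,-0.0004],"roll":0},{"gripper":0.2,"dp":[0,-0.012,-0.0007],"roll":0},{"gripper":0.2,"dp":[0,-0.018,-0.001],"roll":0},{"gripper":0.2,"dp":[0,-0.024,-0.0014],"roll":0}]'

```text
time: 8.55
tool_pos: [0.5631, -0.1059, 0.1783]
ee_rot: [0.0, 0.09, 0.996, 0.001]
wrist_force: [2.0, 6.1, 4.6]
gripper_width: 0.397
grasp_force: 40.0
```

arm_command --targets '[{"gripper":0.2,"dp":[0,-0.006,-0.0006],"roll":0},{"gripper":0.2,"dp":[0,-0.012,-0.0012],"roll":0},{"gripper":0.2,"dp":[0,-0.018,-0.0017],"roll":0},{"gripper":0.2,"dp":[0,-0.024,-0.0022],"roll":0}]'

```text
time: 8.88
tool_pos: [0.5585, -0.1295, 0.1805]
ee_rot: [-0.0, 0.089, 0.996, 0.001]
wrist_force: [1.2, 6.0, 5.2]
gripper_width: 0.395
grasp_force: 40.0
```

arm_command --targets '[{"gripper":0.2,"dp":[0,-0.006,-0.0006],"roll":0},{"gripper":0.2,"dp":[0,-0.012,-0.0012],"roll":0},{"gripper":0.2,"dp":[0,-0.018,-0.0017],"roll":0},{"gripper":0.2,"dp":[0,-0.024,-0.0021],"roll":0}]'

```text
time: 9.22
tool_pos: [0.5535, -0.1537, 0.182]
ee_rot: [-0.001, 0.089, 0.996, 0.0]
wrist_force: [0.7, 3.9, 1.2]
gripper_width: 0.397
grasp_force: 40.0
```

arm_command --targets '[{"gripper":0.2,"dp":[0,-0.007,-0.0002],"roll":0},{"gripper":0.2,"dp":[0,-0.014,-0.0003],"roll":0},{"gripper":0.2,"dp":[0,-0.021,-0.0004],"roll":0},{"gripper":0.2,"dp":[0,-0.026,-0.0004],"roll":0}]'

```text
time: 9.55
tool_pos: [0.5489, -0.1794, 0.1822]
ee_rot: [-0.001, 0.089, 0.996, 0.001]
wrist_force: [0.5, 5.9, 4.9]
gripper_width: 0.395
grasp_force: 40.0
```

```bash
python3 go.py
```

```text
t 9.55 q [-0.5096  0.5437  1.6131  0.0006  0.9874 -1.9021] F [0.488  5.8872 4.9314] edge board [ 0.0418 -0.1063  0.0853] yaw err 0.000663370792273188
```

arm_command --targets '[{"gripper":0.2,"dp":[0,-0.007,-0.0003],"roll":0},{"gripper":0.2,"dp":[0,-0.014,-0.0004],"roll":0},{"gripper":0.2,"dp":[0,-0.021,-0.0004],"roll":0},{"gripper":0.2,"dp":[0,-0.028,-0.0004],"roll":0},{"gripper":0.2,"dp":[0,-0.028,-0.0004],"roll":0}]'

```text
time: 9.97
tool_pos: [0.5443, -0.2098, 0.1825]
ee_rot: [-0.0, 0.089, 0.996, -0.002]
wrist_force: [-1.7, -2.9, 1.0]
gripper_width: 0.394
grasp_force: 40.0
```

```bash
python3 go.py
python3 - <<'E'
from h import *
S=optics.snapshot("scene")[:,:,::-1];T=optics.snapshot("top")[:,:,::-1]
m=np.hstack([cv2.resize(S[140:280,250:400],(400,373)),cv2.resize(T[125:265,255:425],(400,330)[:2]).copy() if 0 else cv2.resize(T[125:265,265:415],(400,373))])
cv2.imwrite('pics/m5.png',m)
E
```

```text
t 9.9667 q [-0.5576  0.5494  1.5999 -0.0041  0.9914 -1.9476] F [-1.7297 -2.9336  0.9773] edge board [ 0.0429 -0.1375  0.0853] yaw err 0.0005890963281136585
```

View pics/m5.png

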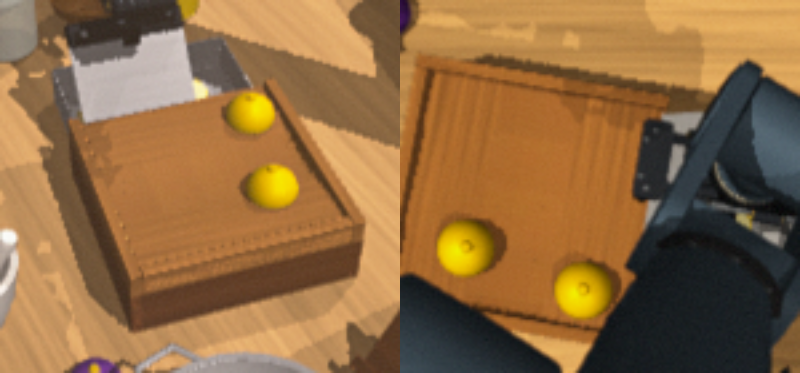

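Three halves are in the tray. The two others still stand at top crop (465,247) and (583,290), on the −x side. I lift and go back for a second pass.

arm_command --targets '[{"gripper":0.2,"dp":[0,0,-0.035],"roll":0},{"gripper":0.2,"dp":[0,0.01,-0.07],"roll":0},{"gripper":0.2,"dp":[0.014,0.045,-0.07],"roll":0},{"gripper":0.2,"dp":[0.028,0.083,-0.07],"roll":0},{"gripper":0.2,"dp":[0.042,0.121,-0.07],"roll":0},{"gripper":0.2,"dp":[0.056,0.159,-0.07],"roll":0},{"gripper":0.2,"dp":[0.07,0.197,-0.07],"roll":0},{"gripper":0.2,"dp":[0.085,0.235,-0.07],"roll":0}]'

```text
time: 10.73
tool_pos: [0.502, 0.0413, 0.2524]
ee_rot: [-0.0, 0.089, 0.996, -0.0]
wrist_force: [1.5, 0.6, -3.2]
gripper_width: 0.397
grasp_force: 40.0
```

arm_command --targets '[{"gripper":0.2,"dp":[0,0.014,0],"roll":0},{"gripper":0.2,"dp":[0,0.014,0],"roll":0},{"gripper":0.2,"dp":[0,0.014,0],"roll":0}]'

```text
time: 10.98
tool_pos: [0.5051, 0.0541, 0.2525]
ee_rot: [-0.0, 0.087, 0.996, -0.001]
wrist_force: [0.2, -1.0, -2.8]
gripper_width: 0.395
grasp_force: 40.0
```

```bash
python3 go.py -0.042 0.112 0.09
```

```text
t 10.9833 q [-0.113   0.3604  1.7122 -0.0012  1.0692 -1.5081] F [ 0.18   -1.0435 -2.8368] edge board [-0.0426  0.1156  0.1555] yaw err -0.0028122392842999666
dp [-0.0004 -0.0036  0.0655] roll 0.0028122392842999666
```

arm_command --targets '[{"gripper":0.2,"dp":[0,-0.0035,0.025],"roll":0.002},{"gripper":0.2,"dp":[0,-0.0035,0.05],"roll":0.002},{"gripper":0.2,"dp":[0,-0.0035,0.062],"roll":0.002},{"gripper":0.2,"dp":[0,-0.0035,0.065],"roll":0.002},{"gripper":0.2,"dp":[0,-0.0035,0.067],"roll":0.002},{"gripper":0.2,"dp":[0,-0.0035,0.068],"roll":0.002},{"gripper":0.2,"dp":[0,-0.0035,0.068],"roll":0.002}]'

```text
time: 11.57
tool_pos: [0.5057, 0.0492, 0.1855]
ee_rot: [0.001, 0.09, 0.996, -0.0]
wrist_force: [0.0, 0.6, -2.3]
gripper_width: 0.393
grasp_force: 40.0
```

```bash
python3 go.py -0.042 0.112 0.085
```

```text
t 11.5667 q [-0.1231  0.457   1.7848 -0.0002  0.898  -1.5128] F [ 0.0286  0.624  -2.3419] edge board [-0.0407  0.111   0.0885] yaw err 0.0030527867771508177
dp [0.0009 0.001  0.0035] roll -0.0030527867771508177
```

arm_command --targets '[{"gripper":0.2,"dp":[0,0,0.0015],"roll":0},{"gripper":0.2,"dp":[0,0,0.003],"roll":0},{"gripper":0.2,"dp":[0,0,0.0038],"roll":0},{"gripper":0.2,"dp":[0,0,0.0038],"roll":0}]'

```text
time: 11.9
tool_pos: [0.5054, 0.0493, 0.182]
ee_rot: [0.001, 0.09, 0.996, -0.001]
wrist_force: [-1.5, -3.4, 3.1]
gripper_width: 0.393
grasp_force: 40.0
```

arm_command --targets '[{"gripper":0.2,"dp":[0,-0.006,0],"roll":0},{"gripper":0.2,"dp":[0,-0.012,0.0001],"roll":0},{"gripper":0.2,"dp":[0,-0.018,0.0004],"roll":0},{"gripper":0.2,"dp":[0,-0.024,0.0007],"roll":0},{"gripper":0.2,"dp":[0,-0.03,0.0011],"roll":0},{"gripper":0.2,"dp":[0,-0.036,0.0015],"roll":0},{"gripper":0.2,"dp":[0,-0.042,0.002],"roll":0},{"gripper":0.2,"dp":[0,-0.048,0.0025],"roll":0}]'

```text
time: 12.57
tool_pos: [0.4964, 0.0022, 0.1787]
ee_rot: [0.0, 0.09, 0.996, 0.0]
wrist_force: [1.1, 5.1, 4.4]
gripper_width: 0.397
grasp_force: 40.0
```

arm_command --targets '[{"gripper":0.2,"dp":[0,-0.006,0.0004],"roll":0},{"gripper":0.2,"dp":[0,-0.012,0.0007],"roll":0},{"gripper":0.2,"dp":[0,-0.018,0.001],"roll":0},{"gripper":0.2,"dp":[0,-0.024,0.0013],"roll":0}]'

```text
time: 12.9
tool_pos: [0.4916, -0.0217, 0.1771]
ee_rot: [-0.0, 0.09, 0.996, -0.0]
wrist_force: [0.3, 3.2, 3.0]
gripper_width: 0.396
grasp_force: 40.0
```

```bash
python3 go.py
```

```text
t 12.9 q [-0.2714  0.4533  1.8294 -0.0004  0.8594 -1.6617] F [0.3073 3.2399 3.0343] edge board [-0.0423  0.0387  0.0801] yaw err 0.0022381417398058545
```

arm_command --targets '[{"gripper":0.2,"dp":[0,-0.006,0.0003],"roll":0},{"gripper":0.2,"dp":[0,-0.012,0.0006],"roll":0},{"gripper":0.2,"dp":[0,-0.018,0.0009],"roll":0},{"gripper":0.2,"dp":[0,-0.024,0.001],"roll":0},{"gripper":0.2,"dp":[0,-0.03,0.001],"roll":0},{"gripper":0.2,"dp":[0,-0.036,0.001],"roll":0},{"gripper":0.2,"dp":[0,-0.042,0.0009],"roll":0},{"gripper":0.2,"dp":[0,-0.048,0.0007],"roll":0}]'

```text
time: 13.57
tool_pos: [0.483, -0.0686, 0.1765]
ee_rot: [-0.0, 0.09, 0.996, 0.0]
wrist_force: [1.5, 3.6, 2.1]
gripper_width: 0.398
grasp_force: 40.0
```

arm_command --targets '[{"gripper":0.2,"dp":[0,-0.006,-0.0004],"roll":0},{"gripper":0.2,"dp":[0,-0.012,-0.0008],"roll":0},{"gripper":0.2,"dp":[0,-0.018,-0.0012],"roll":0},{"gripper":0.2,"dp":[0,-0.024,-0.0016],"roll":0}]'

```text
time: 13.9
tool_pos: [0.4787, -0.092, 0.1782]
ee_rot: [-0.0, 0.09, 0.996, 0.0]
wrist_force: [0.4, 5.9, 4.0]
gripper_width: 0.397
grasp_force: 40.0
```

```bash
python3 go.py
```

```text
t 13.9 q [-0.42    0.4463  1.8393  0.0008  0.8566 -1.8106] F [0.4102 5.9416 3.9877] edge board [-0.0424 -0.0327  0.0813] yaw err 0.0026468784300011095
```

arm_command --targets '[{"gripper":0.2,"dp":[0,-0.006,-0.0007],"roll":0},{"gripper":0.2,"dp":[0,-0.012,-0.0014],"roll":0},{"gripper":0.2,"dp":[0,-0.018,-0.002],"roll":0},{"gripper":0.2,"dp":[0,-0.024,-0.0026],"roll":0},{"gripper":0.2,"dp":[0,-0.03,-0.0031],"roll":0},{"gripper":0.2,"dp":[0,-0.036,-0.0036],"roll":0},{"gripper":0.2,"dp":[0,-0.042,-0.004],"roll":0},{"gripper":0.2,"dp":[0,-0.048,-0.0043],"roll":0}]'

```text
time: 14.57
tool_pos: [0.4699, -0.1401, 0.1822]
ee_rot: [-0.0, 0.09, 0.996, -0.001]
wrist_force: [-1.0, 1.4, -1.0]
gripper_width: 0.396
grasp_force: 40.0
```

```bash
python3 go.py
```

```text
t 14.5667 q [-0.5173  0.4429  1.8287 -0.0017  0.8703 -1.9075] F [-1.0267  1.4455 -1.0041] edge board [-0.0427 -0.0818  0.0851] yaw err 0.001518686109786227
```

arm_command --targets '[{"gripper":0.2,"dp":[0,-0.007,-0.0001],"roll":0},{"gripper":0.2,"dp":[0,-0.014,-0.0002],"roll":0},{"gripper":0.2,"dp":[0,-0.021,-0.0003],"roll":0},{"gripper":0.2,"dp":[0,-0.028,-0.0003],"roll":0},{"gripper":0.2,"dp":[0,-0.035,-0.0003],"roll":0},{"gripper":0.2,"dp":[0,-0.042,-0.0003],"roll":0},{"gripper":0.2,"dp":[0,-0.049,-0.0003],"roll":0},{"gripper":0.2,"dp":[0,-0.054,-0.0003],"roll":0}]'

```text
time: 15.23
tool_pos: [0.4605, -0.1935, 0.1826]
ee_rot: [-0.0, 0.09, 0.996, -0.001]
wrist_force: [-0.2, 0.1, -2.4]
gripper_width: 0.391
grasp_force: 40.0
```

```bash
python3 go.py
python3 - <<'E'
from h import *
S=optics.snapshot("scene")[:,:,::-1];T=optics.snapshot("top")[:,:,::-1]
cv2.imwrite('pics/m6.png',np.hstack([cv2.resize(S[140:280,250:400],(400,373)),cv2.resize(T[125:265,265:415],(400,373))]))
for n in("scene","top"): print(n,[(np.round(d['pixel']).tolist(),round(d['confidence'],2)) for d in finder.spot_in(n,"lemon1")])
E
```

```text
t 15.2333 q [-0.6213  0.4523  1.8071 -0.0016  0.8815 -2.0111] F [-0.1835  0.1326 -2.3677] edge board [-0.0424 -0.1361  0.0855] yaw err 0.0019387501706424892
scene [([177.0, 285.0], 0.75), ([236.0, 420.0], 0.73), ([283.0, 284.0], 0.57), ([171.0, 302.0], 0.46)]
top [([131.0, 260.0], 0.72), ([185.0, 394.0], 0.64), ([271.0, 246.0], 0.64)]
```

View pics/m6.png

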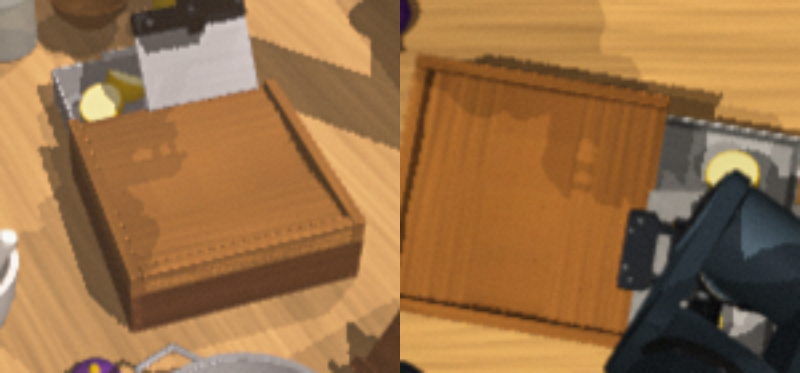

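The board is clear, and lemon halves show in the tray at scene crop (100,100). I lift the scraper and carry it back.

arm_command --targets '[{"gripper":0.2,"dp":[0,0,-0.04],"roll":0},{"gripper":0.2,"dp":[0,0.01,-0.08],"roll":0},{"gripper":0.2,"dp":[0.009,0.049,-0.085],"roll":0.11},{"gripper":0.2,"dp":[0.018,0.088,-0.085],"roll":0.22},{"gripper":0.2,"dp":[0.027,0.127,-0.085],"roll":0.33},{"gripper":0.2,"dp":[0.036,0.166,-0.085],"roll":0.44},{"gripper":0.2,"dp":[0.045,0.205,-0.085],"roll":0.55},{"gripper":0.2,"dp":[0.054,0.244,-0.085],"roll":0.66}]'

```text
time: 16.1
tool_pos: [0.451, 0.0479, 0.2677]
ee_rot: [-0.0, 0.401, 0.916, -0.0]
wrist_force: [1.8, -0.3, -3.6]
gripper_width: 0.394
grasp_force: 40.0
```

```bash
cat > rs.py <<'E'
import sys; from h import *
np.set_printoptions(precision=4,suppress=True)
z=float(sys.argv[1]);s=env.read_state();M=R.from_quat(np.roll(s['ee_rot'],-1)).as_matrix();yt=np.arctan2(M[1,1],M[0,1])
print(s['time'],s['qpos'],s['tool_pos'],s['wrist_force'],'dp',M.T@(np.array([.4283,.3611,z])-s['tool_pos']),'roll',yt-.1165)
E
python3 rs.py .26
```

```text
16.1 [-0.1415  0.2644  1.8158  0.0001  1.0621 -0.8871] [0.451  0.0479 0.2677] [ 1.7584 -0.3389 -3.592 ] dp [0.2455 0.1958 0.0077] roll 0.6290675496880034
```

arm_command --targets '[{"gripper":0.2,"dp":[0.031,0.0245,0],"roll":0.08},{"gripper":0.2,"dp":[0.062,0.049,0],"roll":0.16},{"gripper":0.2,"dp":[0.092,0.0735,0],"roll":0.24},{"gripper":0.2,"dp":[0.123,0.098,0],"roll":0.32},{"gripper":0.2,"dp":[0.154,0.1225,0],"roll":0.4},{"gripper":0.2,"dp":[0.185,0.147,0],"roll":0.48},{"gripper":0.2,"dp":[0.215,0.172,0],"roll":0.56},{"gripper":0.2,"dp":[0.243,0.194,0.007],"roll":0.62}]'

```text
time: 16.77
tool_pos: [0.428, 0.3587, 0.2616]
ee_rot: [0.0, 0.66, 0.751, 0.001]
wrist_force: [1.8, 0.5, -2.3]
gripper_width: 0.394
grasp_force: 40.0
```

arm_command --targets '[{"gripper":0.2,"dp":[0,0,0],"roll":0},{"gripper":0.2,"dp":[0,0,0],"roll":0}]' --squeeze 25

```text
time: 16.93
tool_pos: [0.4268, 0.3573, 0.2597]
ee_rot: [-0.0, 0.658, 0.753, -0.001]
wrist_force: [0.4, 0.1, -2.8]
gripper_width: 0.399
grasp_force: 25.0
```

```bash
python3 rs.py .15
python3 - <<'E'
from h import *
S=optics.snapshot("scene")[:,:,::-1];T=optics.snapshot("top")[:,:,::-1]
m=np.zeros((400,800,3),np.uint8);m[:350,:400]=cv2.resize(S[200:340,350:510],(400,350));m[:,400:]=cv2.resize(T[130:300,330:500],(400,400))
cv2.imwrite('pics/m7.png',m)
E
```

```text
16.9333 [ 0.4964  0.4184  1.5869 -0.0003  1.1389  0.3614] [0.4268 0.3573 0.2597] [ 0.3625  0.1026 -2.7655] dp [0.0037 0.0023 0.1097] roll 0.01858887833527119
```

View pics/m7.png

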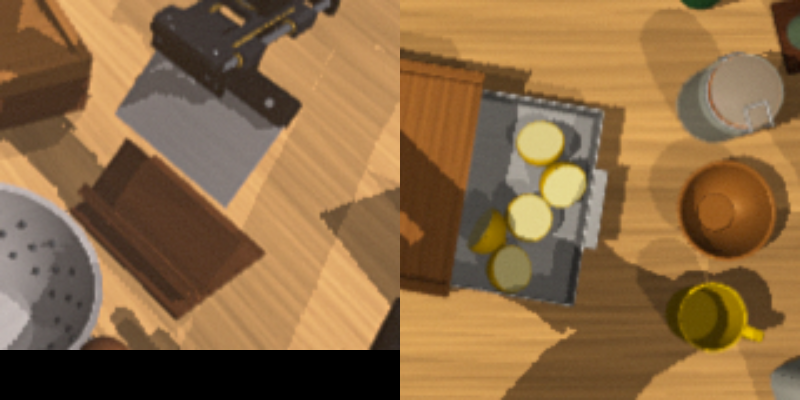

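All five halves lie in the tray: top crop (540,142), (563,185), (530,217), (490,232) and (510,268). The blade's edge corners are at scene (247,397) and (283,440). I check the tilt before placing.

Run:
```python
from h import *
S=optics.camera_info("scene");s=env.read_state();M=R.from_quat(np.roll(s['ee_rot'],-1)).as_matrix()
for t in (.5,.58,.65,.72):
    e=np.array([-.001,.11*np.sin(t),.0095+.11*np.cos(t)])
    print(t,*[np.round(proj(S,M@(e+[d,0,0])+s['tool_pos']),1) for d in(-.075,.075)])
```

```text
0.5 [244.4 398.6] [282.  442.2]
0.58 [244.5 396.8] [282.4 440.4]
0.65 [244.4 395.2] [282.6 439. ]
0.72 [244.2 393.8] [282.5 437.8]
```

arm_command --targets '[{"gripper":0.2,"dp":[0.0035,0.002,0.02],"roll":0.018},{"gripper":0.2,"dp":[0.0035,0.002,0.045],"roll":0.018},{"gripper":0.2,"dp":[0.0035,0.002,0.07],"roll":0.018},{"gripper":0.2,"dp":[0.0035,0.002,0.09],"roll":0.018},{"gripper":0.2,"dp":[0.0035,0.002,0.105],"roll":0.018},{"gripper":0.2,"dp":[0.0035,0.002,0.11],"roll":0.018},{"gripper":0.2,"dp":[0.0035,0.002,0.11],"roll":0.018}]'

```text
time: 17.62
tool_pos: [0.4296, 0.3577, 0.1496]
ee_rot: [-0.001, 0.667, 0.745, -0.002]
wrist_force: [-0.3, 0.5, -3.3]
gripper_width: 0.4
grasp_force: 25.0
```

```bash
python3 rs.py .119
```

```text
17.6167 [ 0.4946  0.5704  1.6847 -0.0002  0.89    0.3844] [0.4296 0.3577 0.1496] [-0.2995  0.5333 -3.3489] dp [ 0.0035 -0.0008  0.0306] roll -0.006167689134856991
```

arm_command --targets '[{"gripper":0.2,"dp":[0.003,0.002,0.008],"roll":-0.006},{"gripper":0.2,"dp":[0.003,0.002,0.016],"roll":-0.006},{"gripper":0.2,"dp":[0.003,0.002,0.022],"roll":-0.006},{"gripper":0.2,"dp":[0.003,0.002,0.026],"roll":-0.006},{"gripper":0.2,"dp":[0.003,0.002,0.026],"roll":-0.006}]'

```text
time: 18.03
tool_pos: [0.4311, 0.3623, 0.1239]
ee_rot: [-0.0, 0.664, 0.748, -0.001]
wrist_force: [0.1, -0.3, -3.0]
gripper_width: 0.403
grasp_force: 25.0
```

arm_command --targets '[{"gripper":0.2,"dp":[0,0,0.001],"roll":0},{"gripper":0.2,"dp":[0,0,0.002],"roll":0},{"gripper":0.2,"dp":[0,0,0.002],"roll":0}]'

```text
time: 18.28
tool_pos: [0.4317, 0.3627, 0.1229]
ee_rot: [0.0, 0.664, 0.748, 0.0]
wrist_force: [0.2, 0.9, -2.4]
gripper_width: 0.402
grasp_force: 25.0
```

arm_command --targets '[{"gripper":0.2,"dp":[0,0,0.001],"roll":0},{"gripper":0.2,"dp":[0,0,0.002],"roll":0},{"gripper":0.2,"dp":[0,0,0.002],"roll":0}]'

```text
time: 18.53
tool_pos: [0.4314, 0.3629, 0.1212]
ee_rot: [-0.0, 0.664, 0.748, 0.0]
wrist_force: [-1.7, 0.5, 2.1]
gripper_width: 0.4
grasp_force: 25.0
```

arm_command --targets '[{"gripper":0.2,"dp":[0,-0.001,0.0005],"roll":0},{"gripper":0.2,"dp":[0,-0.002,0.001],"roll":0},{"gripper":0.2,"dp":[0,-0.002,0.001],"roll":0}]'

```text
time: 18.78
tool_pos: [0.4302, 0.3627, 0.1203]
ee_rot: [0.0, 0.664, 0.748, 0.001]
wrist_force: [-0.7, 0.8, 2.8]
gripper_width: 0.402
grasp_force: 25.0
```

arm_command --targets '[{"gripper":0.2,"dp":[0,-0.001,0],"roll":0},{"gripper":0.2,"dp":[0,-0.002,0.0003],"roll":0},{"gripper":0.2,"dp":[0,-0.002,0.0003],"roll":0}]' --squeeze 10

```text
time: 19.03
tool_pos: [0.4279, 0.3621, 0.1191]
ee_rot: [0.0, 0.664, 0.748, 0.0]
wrist_force: [1.0, 0.1, -2.5]
gripper_width: 0.408
grasp_force: 10.0
```

arm_command --targets '[{"gripper":0.45,"dp":[0,0,0],"roll":0},{"gripper":0.5,"dp":[0,0,0],"roll":0},{"gripper":0.6,"dp":[0,0,0],"roll":0},{"gripper":0.7,"dp":[0,0,0],"roll":0},{"gripper":0.8,"dp":[0,0,0],"roll":0},{"gripper":0.9,"dp":[0,0,0],"roll":0},{"gripper":0.9,"dp":[0,0,0],"roll":0},{"gripper":0.9,"dp":[0,0,0],"roll":0}]'

```text
time: 19.7
tool_pos: [0.4277, 0.3622, 0.1195]
ee_rot: [-0.0, 0.664, 0.748, 0.0]
wrist_force: [-0.4, 0.6, 0.0]
gripper_width: 0.851
grasp_force: 0.0
```

```bash
python3 rs.py .119
python3 - <<'E'
from h import *
i=optics.camera_info("wrist");W=optics.snapshot("wrist")[:,:,::-1];S=optics.snapshot("scene")[:,:,::-1]
cv2.imwrite('pics/w8.png',W);cv2.imwrite('pics/s8.png',S)
# colour-based check: rivet / blade change vs start in scene
A=cv2.imread('pics/scene0.png')[280:335,375:470].astype(int);print('blade/rest diff',np.abs(A-S[280:335,375:470]).mean())
E
```

```text
19.7 [0.5033 0.6178 1.7033 0.     0.8204 0.3851] [0.4277 0.3622 0.1195] [-0.3589  0.6179  0.0427] dp [-0.0011  0.0005  0.0005] roll 0.0016069910165085188
blade/rest diff 8.501435406698565
```

Released. I retreat straight up and away, then compare with the start pictures.

arm_command --targets '[{"gripper":1,"dp":[0,0,-0.015],"roll":0},{"gripper":1,"dp":[0,0,-0.035],"roll":0},{"gripper":1,"dp":[0,0,-0.06],"roll":0},{"gripper":1,"dp":[0,0,-0.09],"roll":0},{"gripper":1,"dp":[0,0,-0.125],"roll":0},{"gripper":1,"dp":[0.03,0,-0.14],"roll":0},{"gripper":1,"dp":[0.065,0,-0.14],"roll":0},{"gripper":1,"dp":[0.1,0,-0.14],"roll":0}]'

```text
time: 20.47
tool_pos: [0.4167, 0.4626, 0.2619]
ee_rot: [0.0, 0.665, 0.747, 0.002]
wrist_force: [0.0, 0.4, -0.7]
gripper_width: 0.998
grasp_force: 0.0
```

arm_command --targets '[{"gripper":1,"dp":[0.04,-0.02,0],"roll":0},{"gripper":1,"dp":[0.08,-0.04,0],"roll":0},{"gripper":1,"dp":[0.12,-0.06,0],"roll":0},{"gripper":1,"dp":[0.12,-0.06,0],"roll":0},{"gripper":1,"dp":[0.12,-0.06,0],"roll":0}]'

```text
time: 20.88
tool_pos: [0.3397, 0.5758, 0.259]
ee_rot: [-0.0, 0.662, 0.749, -0.0]
wrist_force: [0.3, -1.0, -0.8]
gripper_width: 0.999
grasp_force: 0.0
```

Run:
```python
from h import *
S=optics.snapshot("scene")[:,:,::-1];T=optics.snapshot("top")[:,:,::-1]
a=lambda im:cv2.resize(im[235:335,375:475],(270,270),interpolation=cv2.INTER_CUBIC)
b=lambda im:cv2.resize(im[190:265,145:245],(270,203),interpolation=cv2.INTER_CUBIC)
S0=cv2.imread('pics/scene0.png');T0=cv2.imread('pics/top0.png')
m=np.zeros((475,800,3),np.uint8);m[:270,:270]=a(S0);m[270:473,:270]=b(T0);m[:270,270:540]=a(S);m[270:473,270:540]=b(T)
m[:325,540:]=cv2.resize(S[90:370,270:476],(260,353))[:325];m[325:475,540:]=cv2.resize(T[90:320,120:520],(260,150))
cv2.imwrite('pics/m9.png',m);print(env.read_state()['time'])
```

```text
20.9833
```

View pics/m9.png

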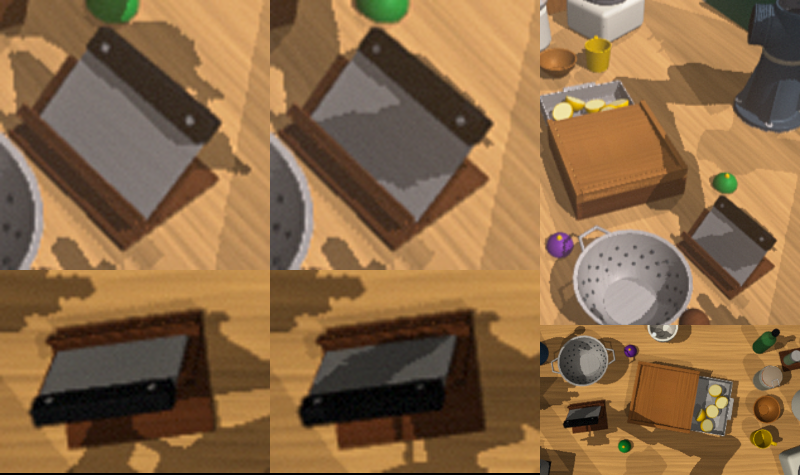

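The scraper sits as it did at the start: rivets at crop (375,48) and (460,120) against (105,48) and (190,120), offset by the 270 px panel shift. The board is clear, all five halves are in the tray and the bystanders have not moved. I hand in.

```bash
python3 -c "
from cell import env
print(env.close_job())"
```

```text
the job is handed in; nothing more can be done
None
```

I handed in the job at about 21 s: all five lemon halves are in the tray, the scraper is back on its rest as found, and the colander, bowl, cup and jar stand where they were.

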